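# Refit the keyed selector knob on a portable instrument

## Robot

A 6-joint arm with a two-finger parallel gripper is mounted at the origin on the work surface. World frame = base frame: x ahead of the robot, y to its left, z up, the work surface at z = 0. Lengths are in m, angles in degrees, forces in N, time in s.
With the tool pointing down it reaches from about 0.325 to 0.9 m from the base axis. Payload 6.1 kg.
Tool frame: the origin (TCP) lies on the centre line of the jaws, within the pads' length; the fingertips stand 19 mm ahead of it and the grasp point (between the pads) is the TCP; z points along the fingers, y is the line along which they close (so a half turn about z gives the same grasp; the last joint's range is limited). The gripper opens to 85 mm and grips with 20 to 120 N. Pads are 22 mm wide; open, the fingers measure 114 mm over their backs; the gripper's body (76 mm by 85 mm) begins 54 mm behind the grasp point. The pads swing forward as they close: fully open they stand 13 mm farther back than shut.
Start: joints at [58.035, 12.628, 87.462, -0, 79.91, -7.225], TCP at [0.262, 0.568, 0.25] pointing down, gripper open.
Joint ranges: [-170.65, 170.65], [-52.31, 119.04], [5.05, 147.46], [-71.25, 251.25], [11.57, 151.72], [-153.62, 153.62]. Speed limits (degrees/s): [147.25, 147.25, 172.46, 180, 180, 180].

## Interface

Orientations are given as [roll, pitch, yaw] about the fixed x, y, z axes, in that order (R = Rz(yaw) Ry(pitch) Rx(roll)).
In Python, from rig import arm, eyes, hand_in gives the robot as it stands. Calls block until the motion is done:
- arm.goto(position, orientation): joint-space move of the TCP to a pose.
- arm.servo_line(position, orientation=None, max_speed=0.15): straight line of the TCP; orientation=None keeps the orientation; max_speed is the mean speed in m/s.
- arm.movej(angles): joint-space move.
- arm.move_gripper(opening, squeeze=None): opening from 0.0 (shut) to 1.0 (fully open); squeeze is the grip in N (None keeps the last); returns when the fingers have stopped.
- arm.pause(seconds).
- arm.inverse_kinematics(position, orientation): joint angles nearest the present ones, or None.
- eyes.read_camera(name): name is "scene" or "side" or "wrist"; returns a dict with "img" (420x560x3 uint8, red, green, blue), "depth" (420x560 float32, m along the optical axis (not along the pixel's ray), 0 where there is no reading), "fx", "fy", "cx", "cy" (pixels), "D" ([k1, k2, p1, p2, k3] as OpenCV has them; the pictures are not rectified), "R" (3x3) and "t" (3): a world point X has camera coordinates R X + t; the wrist camera has in their place "tool_from_camera" (4x4, takes a point from camera to tool coordinates, whose origin is the TCP and whose axes are the flange's). Camera axes: x right, y down, z forward; pixel columns grow to the right and rows downward; lengths in m; the calibration is good to about 2 mm. A picture is of the moment at which its call begins: read the wrist's pose just before it.
A pose or a line that the arm cannot do raises arm.IKError and nothing moves.
- hand_in(): hands the job in; it is judged then, once.
Readings, each from a call of its own:
- arm.current_clock(): time.
- arm.current_qpos(): joint angles.
- arm.current_qd(): joint speeds.
- arm.current_joint_torque(): joint torques, N m.
- arm.current_eef_pos(): TCP position.
- arm.current_ee_rot(): TCP orientation.
- arm.current_contact_force(): force on the tool from outside, world axes, zero at the start.
- arm.current_torque(): the same for the moment, N m.
- arm.current_width(): opening from 0.0 (shut) to 1.0 (fully open).
- arm.current_grip_force(): force on a finger pad.
Only numpy, scipy, OpenCV 4.12 (cv2) and the standard library are available. Lean on these libraries where they do the work, as an engineer would, in place of code of your own. Each camera call takes 0.05 s, during which the arm holds its last target. There are 200 camera calls.

## Task

The large round selector knob has come off the instrument in the black case. Put it back on its bare keyed spindle, turning it under light pressure until its keyway finds the key and it drops fully home on the panel, then use it to turn the spindle clockwise until its pointer is on the raised rib on the panel, and let go. Never force it down, and leave the other things on the bench where they are.

Things in the scene. Friction and masses are not known exactly. Their poses are not given: they have to be found in the camera images.
- case: the instrument: heavy black case, 300 (x) x 260 (y) x 85 mm high, fixed on the bench, grey panel on top, lid off. Origin: centre of its underside; z up. Its yaw varies. Apart from the spindle nothing on the panel is higher than 5 mm.
- spindle_foot (a point): where the spindle's axis meets the panel, 30 mm towards -x of the case's centre, 85 mm above the bench; axes as the case's. The steel spindle stands upright here: a round nose, 12 mm diameter, 19.5 mm high, its top 3.5 mm tapered to 7 mm. It turns stiffly (0.07 N m) and stays where left; stops 23 degrees clockwise and 117 degrees anticlockwise of the rib.
- spindle_key (a point): point on the spindle's axis at the height of the key's top, 11 mm above the panel; axes as the case's, they do not turn with the spindle. The key, on one side of the nose, is 5 mm wide, 11 mm high and reaches 11.5 mm from the axis. At first it points 28 to 104 degrees anticlockwise (from above) of the rib; its exact angle is not reported.
- index_rib (a point): middle of the top of the raised steel rib on the panel, 14 mm long, 3 mm wide, 2 mm high, 36 mm from the spindle's axis in the case's +x direction and pointing at the axis. The pointer must finally point at it.
- knob: the selector knob: round black plastic, 40 mm diameter, 34 mm high plus pointer, about 0.11 kg, standing upright on the bench. Grip it across the smooth rim, its upper 14 mm; the fluted part below is about 0.4 mm smaller in radius. Origin: centre of its underside; z up; x along its pointer. Over 40 N between knob and instrument before it is home counts as forcing; a press of 3 to 8 N is plenty.
- bore_mouth (a point): centre of the bore's mouth in the knob's underside (same point as its origin). Bore 14.4 mm across, 20 mm deep, with one keyway 7 mm wide, 20 mm deep, reaching 13.5 mm from the axis, directly below the pointer. With the keyway off the key the underside rests on the key, 11 mm above the panel; within about 6 degrees it drops until the underside lies on the panel.
- pointer_tip (a point): outer end of the pointer, a grey ridge 17 mm long, 5 mm wide, 3 mm high on the knob's top from near the centre to the rim; this point is 18 mm from the axis along the knob's x, 34 mm above its underside.
- small_knob: small smooth tapered black knob without a pointer, 29 mm across, 19 mm high; leave it alone. Origin: centre of its underside.
- adaptor: steel-and-brass connector adaptor, 26 mm across, 28 mm high, upright; leave it alone. Origin: centre of its underside.
- screwdriver: screwdriver lying flat, yellow handle; leave it alone. Origin: centre of its underside.
- module: white box module, 100 x 70 x 40 mm with two sockets; leave it alone. Origin: centre of its underside.
Not all that is in view belongs to the job. What is shaped like the knob but pink or red is not meant.

How it is judged (in metres and radians):
On the way:
1. the knob is fully home on the keyed spindle (z of knob in the frame of spindle_foot between -0.003 and 0.003 m and horizontal distance between knob and spindle_foot below 0.004 m and angle between knob's own z axis and vertical below 0.08 rad), for 0.2 s.
At the end, for the whole second after the job is handed in: The knob is home on the spindle (underside within 3 mm of the panel, axis within 4 mm, upright), its pointer points at the rib within 8.6 degrees (0.15 rad), it is at rest and released (all of step 1 and angle between the x axis of knob and the x axis of case, either way round below 0.15 rad and x of pointer_tip in the frame of spindle_foot above 0.01 m and linear speed of knob below 0.02 m/s and contact force between the fingers and knob below 0.1 N); the robot touches nothing.
It fails at once if the knob is forced while not yet home (underside more than 5 mm above the panel): more than 40 N between knob and instrument (contact force between knob and case above 40 N and z of knob in the frame of spindle_foot above 0.005 m).
It fails at once if another thing on the bench is shifted by more than 30 mm (distance of any of small_knob, adaptor, screwdriver, module from where it was at the start of the episode above 0.03 m).
It also fails if it takes over 61 s, if anything falls off the work surface, if the arm or the gripper's body presses on something with over 40 N, if the wrist force passes 120 N, or if a joint passes its speed limit or range.

## Working session

There is one attempt and no reset: what is moved stays moved. The work goes in short steps, each a Python script; the robot and the scene stay as the last script left them, time stands still between calls to the robot, and variables do not carry over. Pictures are saved under pics/ and viewed, at most 10 in all, crops included, and the job is handed in when it is done.

```bash
ls; mkdir -p pics; cat > h.py <<'E'
import numpy as np, cv2
from scipy.spatial.transform import Rotation as Ro
from rig import arm, eyes, hand_in
def K(c): return np.array([[c['fx'],0,c['cx']],[0,c['fy'],c['cy']],[0,0,1.]])
def pose(c, T=None):
    """camera->world R, origin"""
    if 'R' in c:
        R=np.array(c['R']); return R.T, -R.T@np.array(c['t'])
    M=T@np.array(c['tool_from_camera']); return M[:3,:3],M[:3,3]
def toolT():
    T=np.eye(4); T[:3,3]=arm.current_eef_pos(); T[:3,:3]=Ro.from_euler('xyz',arm.current_ee_rot(),degrees=True).as_matrix(); return T
def shot(name):
    T=toolT() if name=='wrist' else None
    c=eyes.read_camera(name); c['P']=pose(c,T); return c
def und(c,uv): return cv2.undistortPoints(np.array(uv,float).reshape(-1,1,2),K(c),np.array(c['D'],float)).reshape(-1,2)
def onplane(c,uv,z):
    R,o=c['P']; d=np.c_[und(c,uv),np.ones(len(und(c,uv)))]@R.T
    return o+d*((z-o[2])/d[:,2])[:,None]
def cloud(c):
    h,w=c['depth'].shape; v,u=np.mgrid[:h,:w]; p=und(c,np.stack([u,v],-1).reshape(-1,2))
    R,o=c['P']; d=c['depth'].reshape(-1,1)
    return (o+(np.c_[p,np.ones(len(p))]*d)@R.T).reshape(h,w,3)
def save(c,n): cv2.imwrite('pics/'+n,c['img'][:,:,::-1])
E
python3 - <<'E'
from h import *
a=shot('scene');b=shot('side');w=shot('wrist')
cv2.imwrite('pics/a.png',np.hstack([a['img']])[:,:,::-1]);save(b,'b.png');save(w,'w.png')
print(arm.current_clock(),arm.current_ee_rot(),a['P'][1],b['P'][1],w['P'],w['tool_from_camera'])
for c in(a,b,w): print((c['depth']>0).mean())
E
```

```text
pics
0.15 [-1.79914952e+02 -1.13738404e-02  1.55257431e+02] [ 1.46262817 -0.16661776  0.85920419] [ 0.3311717  -0.72301477  0.77407094] (array([[ 4.18868988e-01,  8.75390032e-01,  2.41331852e-01],
       [ 9.08046618e-01, -4.03707335e-01, -1.11676888e-01],
       [-3.33395667e-04,  2.65918558e-01, -9.63995441e-01]]), array([0.20190233, 0.59511047, 0.37288371])) [[-3.82626576e-04 -9.63938628e-01 -2.66124360e-01  6.56640600e-02]
 [ 9.99998962e-01 -7.38538818e-04  1.23731596e-03  2.64430977e-04]
 [-1.38923982e-03 -2.66123610e-01  9.63937910e-01 -1.23555905e-01]
 [ 0.00000000e+00  0.00000000e+00  0.00000000e+00  1.00000000e+00]]
0.9920365646258503
0.9958418367346938
0.9958843537414966
```

View pics/a.png

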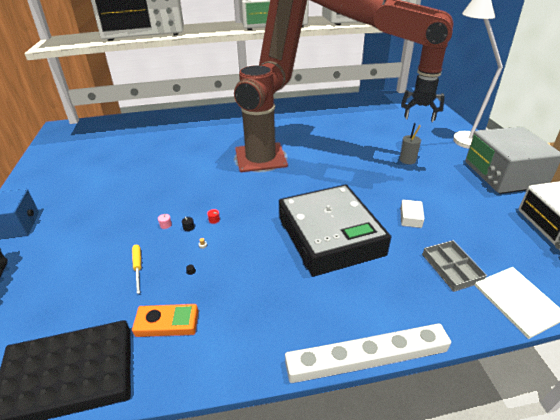

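View pics/b.png

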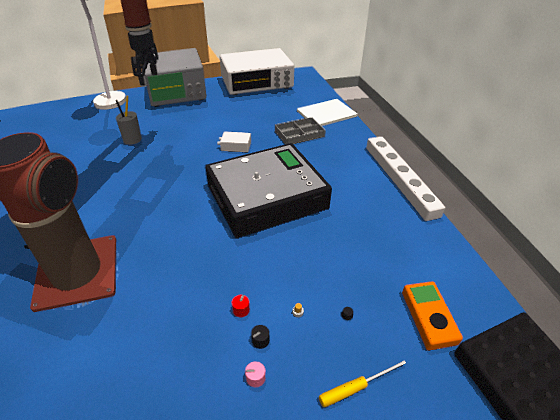

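The scene view shows the black knob at about (188,223), with the pink and red decoys on either side of it. The case panel runs from (280,185) to (390,270) with the spindle near (328,210). The side view shows the knob at (260,336) and the spindle at (257,175).

```bash
python3 - <<'E'
from h import *
a=shot('scene');b=shot('side')
print('knob',onplane(a,[[188,218]],.034),onplane(b,[[260,330]],.034))
print('spindle',onplane(a,[[328,210]],.095),onplane(b,[[257,176]],.095))
print('red',onplane(a,[[213,211]],.034),'pink',onplane(a,[[165,217]],.034),'adap',onplane(a,[[202,241]],.02))
# go above knob, camera looking
k=onplane(b,[[260,330]],.034)[0]; s=onplane(b,[[257,176]],.095)[0]
for p in (k,s):
  for yaw in range(-180,180,30):
    q=arm.inverse_kinematics([p[0],p[1],.25],[180,0,yaw])
    print(yaw, None if q is None else np.round(q,0))
E
```

```text
knob [[ 0.40858798 -0.30585908  0.034     ]] [[ 0.41930249 -0.30352206  0.034     ]]
spindle [[0.53568587 0.14617604 0.095     ]] [[0.52609575 0.14308986 0.095     ]]
red [[ 0.38705286 -0.21995598  0.034     ]] pink [[ 0.38712156 -0.38428669  0.034     ]] adap [[ 0.51882843 -0.26307887  0.02      ]]
-180 [ -45.   -2.  103.    0.   79. -135.]
-150 None
-120 None
-90 [-45.  -2. 103.  -0.  79. 135.]
-60 [-45.  -2. 103.  -0.  79. 105.]
-30 [-45.  -2. 103.  -0.  79.  75.]
0 [-45.  -2. 103.  -0.  79.  45.]
30 [-45.  -2. 103.  -0.  79.  15.]
60 [-45.  -2. 103.   0.  79. -15.]
90 [-45.  -2. 103.   0.  79. -45.]
120 [-45.  -2. 103.   0.  79. -75.]
150 [ -45.   -2.  103.    0.   79. -105.]
-180 [  7.   2.  99.   0.  79. -83.]
-150 [   7.    2.   99.    0.   79. -113.]
-120 [   7.    2.   99.    0.   79. -143.]
-90 None
-60 None
-30 [  7.   2.  99.  -0.  79. 127.]
0 [ 7.  2. 99. -0. 79. 97.]
30 [ 7.  2. 99. -0. 79. 67.]
60 [ 7.  2. 99. -0. 79. 37.]
90 [ 7.  2. 99. -0. 79.  7.]
120 [  7.   2.  99.   0.  79. -23.]
150 [  7.   2.  99.   0.  79. -53.]
```

```bash
python3 - <<'E'
from h import *
print(arm.current_clock())
arm.goto([.53,.145,.24],[180,0,100]); arm.pause(.3)
w=shot('wrist'); save(w,'w1.png'); np.savez('w1.npz',R=w['P'][0],o=w['P'][1])
print(arm.current_clock())
arm.goto([.415,-.305,.2],[180,0,60]); arm.pause(.3)
w2=shot('wrist'); save(w2,'w2.png')
import pickle; pickle.dump((w,w2),open('w.pkl','wb'))
print(arm.current_clock())
cv2.imwrite('pics/w12.png',np.vstack([w['img'][60:360,:],w2['img'][60:360,:]])[:,:,::-1])
E
```

```text
0.25
2.4167
4.4667
```

View pics/w12.png

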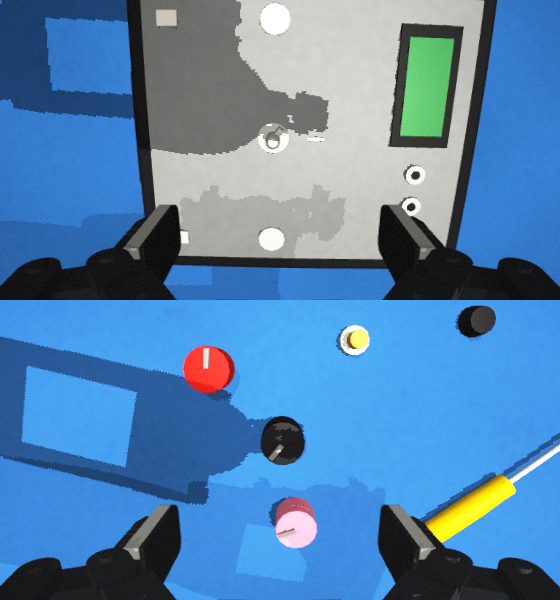

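Top: the spindle is at full-image (272,198), its key points up-right, and the rib is at (315,199). Bottom: the knob is at (283,200) with its pointer towards the lower left. I'll crop both for detail and fit the shapes.

```bash
cat > m.py <<'E'
from h import *
import pickle
w,w2=pickle.load(open('w.pkl','rb'))
c1=cv2.resize(w['img'][165:230,240:340],(800,520),interpolation=cv2.INTER_NEAREST)
c2=cv2.resize(w2['img'][160:240,235:335],(800,640),interpolation=cv2.INTER_NEAREST)
cv2.imwrite('pics/c12.png',np.hstack([cv2.resize(c1,(460,299),interpolation=0),cv2.resize(c2,(340,272),interpolation=0)[:272].copy().__class__((0,)) if 0 else cv2.copyMakeBorder(cv2.resize(c2,(340,272),interpolation=0),0,27,0,0,0)])[:,:,::-1])
# panel/case edges via the cloud
P=cloud(w); zz=P[...,2]
m=((abs(zz-.085)<.012)).astype(np.uint8)
print('panel z',np.median(zz[m>0]))
# rib: bright pixels right of the spindle
g=w['img'].min(2)
r=np.zeros_like(g); r[188:210,300:332]=(g[188:210,300:332]>215)
n,l,s,ce=cv2.connectedComponentsWithStats(r)
i=1+np.argmax(s[1:,4]); uv=np.argwhere(l==i)[:,::-1]; print('rib',s[i],ce[i])
X=onplane(w,uv,.087)[:,:2]; c=X.mean(0); ev=np.linalg.svd(X-c)[2][0]; print(c,ev,np.degrees(np.arctan2(ev[1],ev[0])),np.ptp((X-c)@ev))
# knob
h=cv2.cvtColor(w2['img'],cv2.COLOR_RGB2HSV)
P2=cloud(w2); z2=P2[...,2]; m=(z2>.028)&(z2<.042); m[:,:225]=0;m[:,340:]=0;m[:150]=0;m[245:]=0
Q=P2[m]; print('knobtop',m.sum(),np.median(Q[:,2]),cv2.minEnclosingCircle(Q[:,:2].astype(np.float32)))
p=m&(w2['img'].min(2)>70); Qp=onplane(w2,np.argwhere(p)[:,::-1],.036)[:,:2]; print('ptr',p.sum(),Qp.mean(0)); 
ev=np.linalg.svd(Qp-Qp.mean(0))[2][0]; print(np.degrees(np.arctan2(ev[1],ev[0])),np.ptp((Qp-Qp.mean(0))@ev))
# spindle top by depth
m=(zz>.098)&(zz<.112); m[:,:245]=0;m[:,300:]=0;m[:170]=0;m[225:]=0
Q=P[m]; print('spindle top',m.sum(),Q.mean(0),cv2.minEnclosingCircle(Q[:,:2].astype(np.float32)))
m=(zz>.0925)&(zz<.0985); m[:,:245]=0;m[:,300:]=0;m[:170]=0;m[225:]=0
Q=P[m]; print('key',m.sum(),Q.mean(0))
# lit-case corners: panel contour min-area rect (grey, z near 85)
m=((abs(zz-.085)<.01)&(w['img'].max(2)<60)|(abs(zz-.085)<.01)).astype(np.uint8)
cn=max(cv2.findContours(m,0,2)[0],key=cv2.contourArea)[:,0]
for side,u0,v0,v1 in(('L',140,80,200),('R',460,80,200)):
  pass
E
python3 m.py
```

```text
panel z 0.08546679871004165
rib [307 197  18   5  57] [315.33333333 198.96491228]
[0.56119744 0.15448419] [0.98941126 0.14513912] 8.345335342322658 0.014522313685002694
knobtop 1535 0.033878878123208 ((0.4183359444141388, -0.30927151441574097), 0.0200274009257555)
ptr 214 [ 0.4188199  -0.30438806]
-142.1480762640411 0.03657111044870129
spindle top 176 [0.52581123 0.14998112 0.10283553] ((0.5261197686195374, 0.14872696995735168), 0.005952258128672838)
key 71 [0.5285483  0.15620378 0.09571368]
```

View pics/c12.png

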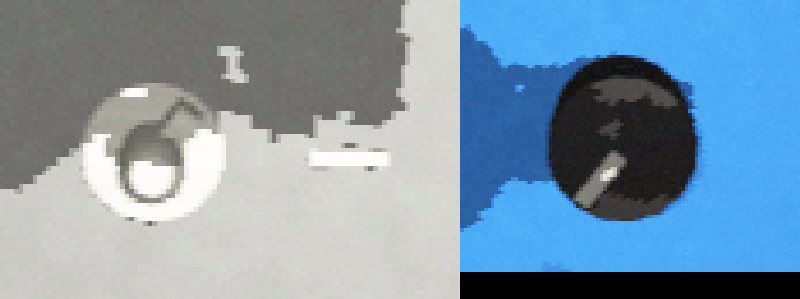

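The crop shows the key pointing up-right of the nose and the rib level with it to the right. The knob's pointer points lower-left. Next I'll measure both angles and pick up the knob.

```bash
cat > p.py <<'E'
from h import *
import pickle
w,w2=pickle.load(open('w.pkl','rb'))
g=w2['img'].min(2).astype(int); m=np.zeros(g.shape,np.uint8); m[204:224,266:285]=g[204:224,266:285]>85
n,l,s,ce=cv2.connectedComponentsWithStats(m); i=1+np.argmax(s[1:,4])
X=onplane(w2,np.argwhere(l==i)[:,::-1],.037)[:,:2]; c=X.mean(0); e=np.linalg.svd(X-c)[2][0]
k=np.array([.4183,-.3093]); e*=np.sign(e@(c-k)); th=np.degrees(np.arctan2(e[1],e[0]))
print('ptr',s[i],c,c-k,th,np.degrees(np.arctan2(*(c-k)[::-1])),np.ptp((X-c)@e))
for yaw,z in((-70,.12),(-70,.029)):print(arm.inverse_kinematics([*k,z],[180,0,yaw]))
E
python3 p.py
python3 - <<'E'
from h import *
t=arm.current_clock()
arm.move_gripper(.7,60)
arm.goto([.4183,-.3093,.10],[180,0,-70])
arm.servo_line([.4183,-.3093,.029],max_speed=.1)
print(arm.current_eef_pos(),arm.current_contact_force(),arm.current_width())
arm.move_gripper(0,60)
print(arm.current_width(),arm.current_grip_force(),arm.current_contact_force())
arm.servo_line([.4183,-.3093,.15],max_speed=.12)
arm.pause(.2)
import pickle
w=shot('wrist'); b=shot('side'); save(w,'g.png'); pickle.dump((w,b),open('g.pkl','wb'))
print(arm.current_width(),arm.current_grip_force(),arm.current_contact_force(),arm.current_clock()-t,arm.current_clock())
E
```

```text
ptr [268 205  15  16  95] [ 0.40926727 -0.31234352] [-0.00903273 -0.00304352] -158.85470813140853 -161.37911103629065 0.016476929016113022
[-4.51699083e+01  6.12270804e+00  1.09665031e+02 -2.54444375e-14
  6.42122607e+01  1.14830092e+02]
[-4.51699083e+01  1.45136831e+01  1.11673145e+02 -2.54444375e-14
  5.38131715e+01  1.14830092e+02]
[ 0.4186881  -0.30971012  0.02949642] [ 0.65475517  0.24400634 -0.68786175] 0.6997884926202657
0.44342001138105064 59.776055216789246 [-1.13470767 -0.33360604  5.84785062]
0.4445351154934246 60.21263122558594 [-0.23229207 -0.44134628 -1.24908061] 4.983299999999999 9.45
```

View pics/g.png

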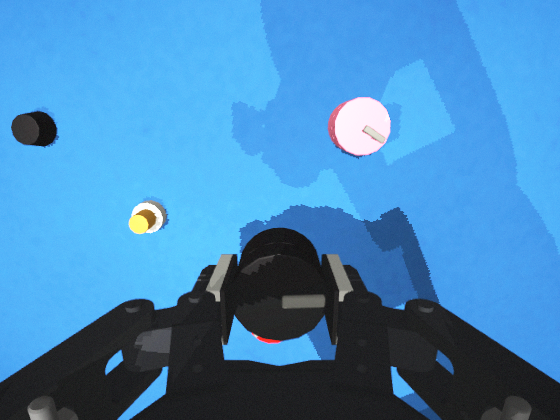

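The knob is held squarely at image (280,295). Its pointer points right along the closing line, so knob angle ≈ yaw − 90. I'll check the in-hand offset and then lower it onto the nose.

```bash
cat >> h.py <<'E'
def fz(n=4):
    s=[]
    for _ in range(n): s.append(arm.current_contact_force()); arm.pause(.01)
    return np.mean(s,0)
E
python3 - <<'E'
from h import *
import pickle
w,_=pickle.load(open('g.pkl','rb'))
P=cloud(w);z=P[...,2];T=toolT();m=(abs(z-T[2,3]-.005)<.003);m[:,:228]=0;m[:,332:]=0;m[:240]=0;m[345:]=0
q=P[m][:,:2].astype(np.float32); c,r=cv2.minEnclosingCircle(q)
off=(T[:3,:3].T@(np.array([*c,T[2,3]])-T[:3,3]))
print('zmed',np.median(z[m])-T[2,3],r,'tool offset',off)
S=np.array([.526,.149]); yaw=172
ox=off[0] if abs(off[0])<.004 and abs(r-.02)<.001 else 0
tgt=S-(Ro.from_euler('xyz',[180,0,yaw],degrees=True).as_matrix()@[ox,0,0])[:2]
print(tgt)
arm.goto([*tgt,.165],[180,0,yaw]); arm.pause(.3)
f0=fz(10); print('f0',f0,arm.current_eef_pos())
arm.servo_line([*tgt,.138],max_speed=.06); print(fz()-f0)
zt=.138
while zt>.118:
    zt-=.001; arm.servo_line([*tgt,zt],max_speed=.03); f=fz()-f0
    if f[2]>3 or np.hypot(*f[:2])>8: break
print('contact',zt,arm.current_eef_pos(),f,arm.current_clock())
np.save('st.npy',[*S,ox,zt,yaw,*f0])
E
```

```text
zmed 0.0033516655293759634 0.022781504318118095 tool offset [ 1.40639387e-03 -1.11677560e-03 -1.62306014e-06]
[0.526 0.149]
f0 [ 0.03854997 -0.06137599 -1.54300203] [0.52603904 0.14890884 0.1650225 ]
[-0.40023128 -0.29848487  0.10201958]
contact 0.132 [0.52587631 0.1490903  0.13215152] [-2.94810938  0.70291492  4.80823084] 14.9417
```

Contact came about 7 mm early, with a push towards −x, so the bore edge is on the taper. I'll back off, shift along the lateral force and lower again.

```bash
python3 - <<'E'
from h import *
v=np.load('st.npy'); f0=v[5:]; xy=v[:2].copy(); zt=v[3]
for i in range(14):
    f=fz()-f0; print(np.round(xy,4),round(zt,4),np.round(f,1))
    if zt<=.1225 or (zt<.1275 and f[2]>3): break
    if f[2]>2.5 or np.hypot(*f[:2])>2.5:
        d=f[:2]/max(np.hypot(*f[:2]),.3)
        zt+=.0005; arm.servo_line([*xy,zt],max_speed=.03)
        xy=xy+.0006*d; arm.servo_line([*xy,zt],max_speed=.02)
    for _ in range(5):
        f=fz()-f0
        if f[2]>3 or np.hypot(*f[:2])>4: break
        zt-=.001; arm.servo_line([*xy,zt],max_speed=.03)
print(arm.current_eef_pos(),arm.current_clock())
v[:2]=xy; v[3]=zt; np.save('st.npy',v)
E
```

```text
[0.526 0.149] 0.132 [-3.   1.1  5.4]
[0.5254 0.1492] 0.1315 [-3.4  0.7  6.2]
[0.5249 0.1493] 0.132 [-1.  -0.   3.1]
[0.5243 0.1493] 0.1275 [-3.3  0.5  1.5]
[0.5237 0.1494] 0.125 [-4.2  0.2  6.6]
[0.52397369 0.14944681 0.12552921] 19.7583
```

The underside now rests on the key (TCP z ≈ 0.125). I'll sweep clockwise under a light press, nudging sideways to follow the lateral force.

```bash
cat > sw.py <<'E'
from h import *
import sys
v=np.load('st.npy'); f0=v[5:]; xy=v[:2].copy(); zt=v[3]; yaw=v[4]; ymin=float(sys.argv[1])
n=0
while yaw>ymin:
    yaw-=2; n+=1
    arm.servo_line([*xy,zt],[180,0,yaw],max_speed=.03); f=fz(3)-f0
    if n%3==0: print(yaw,np.round(xy,4),round(zt,4),np.round(f,1),round(arm.current_torque()[2],2),round(arm.current_clock(),2))
    L=np.hypot(*f[:2])
    if L>3: xy=xy+.0004*f[:2]/L
    if f[2]>7: zt+=.0004
    if f[2]<3:
        for _ in range(6):
            zt-=.0007; arm.servo_line([*xy,zt],max_speed=.03); f=fz(3)-f0
            if f[2]>3.5: break
    if f[2]>25: print('high',f); break
    if zt<.1215: print('dropping'); break
print(yaw,xy,zt,f,arm.current_eef_pos(),arm.current_clock())
v[:2]=xy; v[3]=zt; v[4]=yaw; np.save('st.npy',v)
E
python3 sw.py 142
```

```text
166.0 [0.5233 0.1495] 0.1236 [ 0.7 -0.1  2.5] -0.05 21.13
dropping
164.0 [0.52327726 0.14951813] 0.11799999999999994 [ 1.12631457 -0.36129065  1.2398446 ] [0.52332121 0.1495474  0.11799729] 23.6083
```

It dropped. I'll seat it gently.

```bash
python3 - <<'E'
from h import *
v=np.load('st.npy'); f0=v[5:]; xy=v[:2].copy(); zt=v[3]; yaw=v[4]
for i in range(14):
    zt-=.0007; arm.servo_line([*xy,zt],max_speed=.03); f=fz(3)-f0
    if f[2]>5 or zt<.1115: break
    L=np.hypot(*f[:2])
    if L>3: xy=xy+.0003*f[:2]/L
print(xy,zt,f,arm.current_eef_pos(),arm.current_torque(),arm.current_clock())
v[:2]=xy; v[3]=zt; np.save('st.npy',v)
E
```

```text
[0.52327726 0.14951813] 0.11449999999999991 [-0.97555527 -0.95031162  8.30310405] [0.52349499 0.14950674 0.11527524] [-0.12107043  0.22338077 -0.04994692] 24.9833
```

Contact is at the expected home height, 11 mm below the key rest. Now I'll turn clockwise to the rib, following lateral forces.

```bash
python3 - <<'E'
from h import *
v=np.load('st.npy'); f0=v[5:]; xy=v[:2].copy(); zt=v[3]+.0003; yaw=v[4]; n=0
while yaw>98.7:
    yaw=max(98.7,yaw-3); n+=1
    arm.servo_line([*xy,zt],[180,0,yaw],max_speed=.03); f=fz(2)-f0
    if n%3==0: print(round(yaw,1),np.round(xy,4),round(zt,4),np.round(f,1),round(arm.current_torque()[2],2),np.round(arm.current_eef_pos()[2],4),round(arm.current_clock(),2))
    L=np.hypot(*f[:2])
    if L>4: xy=xy+min(.0006,.0001*L)*f[:2]/L
    if f[2]>9: zt+=.0004
    if f[2]<1: zt-=.0004
    if L>30 or f[2]>30: print('high'); break
print(yaw,xy,zt,f,arm.current_eef_pos(),arm.current_ee_rot(),arm.current_clock())
v[:2]=xy; v[3]=zt; v[4]=yaw; np.save('st.npy',v)
w=shot('wrist'); save(w,'t.png')
E
```

```text
155.0 [0.5233 0.1495] 0.1148 [-0.1 -0.   6.8] -0.04 0.1153 25.78
146.0 [0.5233 0.1495] 0.1148 [-3.9  0.3  9.8] -0.04 0.1153 26.58
137.0 [0.5224 0.1499] 0.1152 [-3.9  2.2  7.9] 0.01 0.1153 27.38
128.0 [0.522  0.1501] 0.1152 [-2.3  4.3  7.1] -0.01 0.1153 28.18
119.0 [0.5215 0.1514] 0.1152 [1.  4.  5.5] 0.04 0.1153 28.98
110.0 [0.5216 0.1518] 0.1152 [3.1 2.2 4.4] 0.03 0.1153 29.78
101.0 [0.5225 0.1521] 0.1152 [2.9 1.3 5.1] 0.01 0.1153 30.58
98.7 [0.52249022 0.15209848] 0.1151999999999999 [3.4518286  1.0715626  4.99676655] [0.52257767 0.15205279 0.1152771 ] [1.79988093e+02 4.93366174e-03 9.88255804e+01] 30.85
```

View pics/t.png

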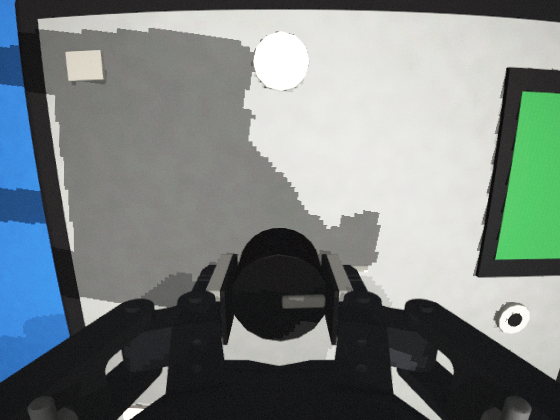

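The pointer still lies along the closing line and now points at the rib side, and the knob turned at constant height. I'll release, rise and check.

```bash
python3 - <<'E'
from h import *
v=np.load('st.npy')
arm.move_gripper(.75,60); arm.pause(.2)
p=np.array(arm.current_eef_pos()); arm.servo_line([p[0],p[1],.2],max_speed=.1)
arm.goto([.526,.149,.24],[180,0,100]); arm.pause(.3)
w=shot('wrist'); print(arm.current_clock())
P=cloud(w); z=P[...,2]; m=(z>.11)&(z<.13); m[:,:220]=0;m[:,330:]=0;m[:150]=0;m[250:]=0
Q=P[m]; print('top',m.sum(),np.median(Q[:,2]),cv2.minEnclosingCircle(Q[:,:2].astype(np.float32)))
a=z[110:145,180:380]; print('panel',np.median(a))
cv2.imwrite('pics/f.png',cv2.resize(w['img'][150:250,220:360],(800,571),interpolation=0)[:,:,::-1])
import pickle; pickle.dump(w,open('f.pkl','wb'))
E
```

```text
33.1083
top 2154 0.11891287307172782 ((0.525274932384491, 0.15034882724285126), 0.020135536789894104)
panel 0.08542574007820472
```

View pics/f.png

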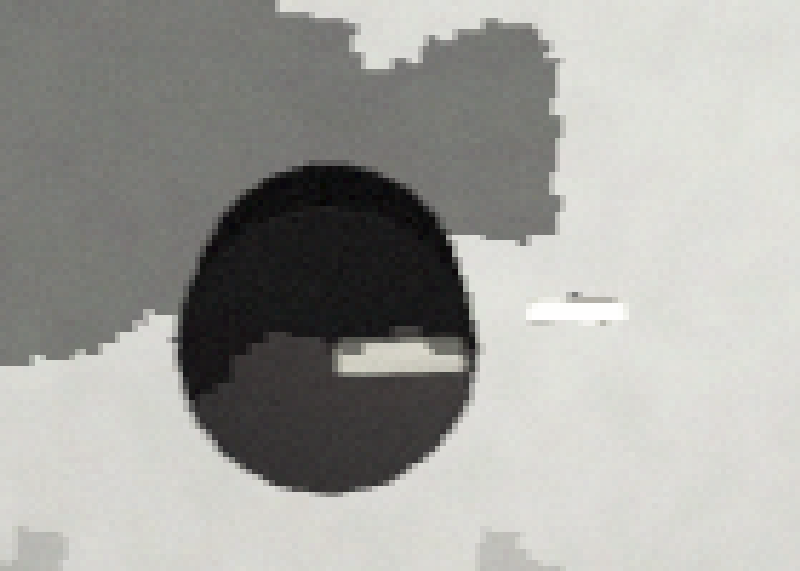

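The knob top is at 0.119 m, which is panel height plus 34 mm, so it is fully home. The pointer, from crop (335,358) to (465,356), is parallel to the rib at (577,310), and the robot is clear of everything.

```bash
python3 -c "
from rig import *
print(hand_in())"
```

```text
the job is handed in; nothing more can be done
None
```

The knob is fully home on the spindle, its pointer is lined up with the rib to within about 2° by the last picture, and it is released; I handed the job in at about 33 s, but no verdict was returned.

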